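# Clear the sample board and turn its leaf

### The arm

A 7-joint arm with a two-finger parallel gripper is mounted at the origin on the work surface; the furniture and walls round the work are solid. World frame = base frame: x ahead of the robot, y to its left, z up, the work surface at z = 0. Lengths are in m, angles in rad, forces in N, time in s.
With the tool pointing down it reaches from about 0.4 to 0.9 m from the base axis. Payload 5.5 kg.
Tool frame: the origin (TCP) lies on the centre line of the jaws, within the pads' length; the fingertips stand 17 mm ahead of it and the grasp point (between the pads) lies 2 mm behind it (nose_length is the z of the fingertips in the tool frame, in m); z points along the fingers, y is the line along which they close (so a half turn about z gives the same grasp; the last joint's range is limited). The gripper opens to 85 mm and grips with 20 to 120 N. Pads are 22 mm wide; open, the fingers measure 114 mm over their backs; the gripper's body (76 mm by 85 mm) begins 54 mm behind the grasp point. The pads swing forward as they close: fully open they stand 13 mm farther back than shut.
Start: joints at [-0.921, 0.501, -0.427, 1.55, 0.221, 1.138, -0.21], TCP at [0.245, 0.602, 0.248] pointing down, gripper open.
Joint ranges: [-2.88, 2.88], [-0.31, 2.03], [-1.54, 1.56], [0.2, 2.42], [-1.41, 4.55], [0.19, 2.02], [-2.57, 2.57]. Speed limits (rad/s): [2.57, 2.57, 3.14, 3.14, 3.14, 3.14, 3.14].

### API

Orientations are given as a rotation vector (axis times angle).
In Python, from workcell import reach, move_linear, set_joints, command_gripper, pause, ik, get_obs, capture, PlanningError, close_job, nose_length gives the robot as it stands. Calls block until the motion is done:
- reach(position, orientation): joint-space move of the TCP to a pose.
- move_linear(position, attitude=None, speed=0.15): straight line of the TCP; attitude=None keeps the orientation; speed is the mean speed in m/s.
- set_joints(angles): joint-space move.
- command_gripper(opening, force=None): opening from 0.0 (shut) to 1.0 (fully open); force is the grip in N (None keeps the last); returns when the fingers have stopped.
- pause(seconds).
- ik(position, orientation): joint angles nearest the present ones, or None.
- get_obs(): the state.
- capture(name): name is "side" or "top"; returns a dict with "img" (400x640x3 uint8, red, green, blue), "fx", "fy", "cx", "cy" (pixels), "origin" and "rotation" of the camera in the world. Camera axes: x right, y down, z forward; pixel columns grow to the right and rows downward; lengths in m; the calibration is good to about 2 mm. A picture is of the moment at which its call begins. There is no depth.
A pose or a line that the arm cannot do raises PlanningError and nothing moves.
- close_job(): hands the job in; it is judged then, once.
The state is a dict: "clock": time; "joints": joint angles; "joint_vel": joint speeds; "joint_torque": joint torques, N m; "tcp_pos": TCP position; "tcp_rot": TCP orientation; "force": force on the tool from outside, world axes, zero at the start; "moment": the same for the moment, N m; "grip_width": opening from 0.0 (shut) to 1.0 (fully open); "grasp_force": force on a finger pad.
Only numpy, scipy, OpenCV 4.12 (cv2) and the standard library are available. Lean on these libraries where they do the work, as an engineer would, in place of code of your own. Each camera call takes 0.05 s, during which the arm holds its last target. There are 200 camera calls.

### The job

Turn the page of the dial sample board on the table: with the fingertips, first push the round tin that stands on the board's bare right-hand panel sideways off the board, so that it ends upright on the table, and then swing the hinged leaf up and over the spine and press it down until it lies flat on the right-hand panel. Do not pinch, lift or carry anything, go gently on the tin and the leaf, and leave the other loose things where they stand.

Things in the scene. Friction and masses are not known exactly. Their poses are not given: they have to be found in the camera images.
- sample_board: Sample board fixed to the table: plywood, 170 (x, along the spine) x 260 (y) x 8 mm. Origin: centre of its underside, at table height; x away from the robot (within 0.4 rad), y left, z up. The hinge spine runs along x at y = 0. The left panel (+y) lies under the leaf; the right panel (-y) is bare but for the tin. To its right 10 cm or more of table is free.
- spine (a point): Middle of the hinge axis, 12 mm above the table, with the board's axes. The steel spine is 12 mm thick; an end block at each end is 24 mm wide (y) and 18 mm high.
- leaf (a joint): Angle of the leaf in rad: 0 = flat on the left panel, pi/2 = straight up, pi = flat on the right panel (its stop). It starts at 0.25 to 0.55, a little open. The hinge is stiff: the leaf stays at whatever angle it is left and does not fall by itself; 2 to 4 N at its free edge turns it.
- leaf_edge (a point): End of the leaf's tab, middle of its free edge, at half thickness, 145 mm from the hinge axis; y points from hinge to edge, x along the spine. The leaf is a rigid grey panel 6 mm thick, 150 mm along the spine, reaching 125 mm from the axis; the tab in its middle, 60 mm along the spine, reaches 145 mm, 15 mm past the board. Two flat discs on each face are looks only.
- tin: The round grey parts tin with a screw lid that stands on the board's right panel: 52 mm diameter, 22 mm high, about 45 g. Origin: centre of its underside, 8 mm above the table at the start.
- movement: Bystander: black square clock movement, 56 x 56 x 32 mm, on the table just in front (robot side) of the board's right panel. Origin: centre of underside.
- loupe: Bystander: black eye loupe, 37 mm diameter, 30 mm high, beyond the far end of the board. Origin: centre of underside.
- cell: Bystander: standing battery cell, 27 mm diameter, 50 mm high, beyond the far end of the board. Origin: centre of underside.
- big_tin: Bystander: larger round grey tin, 60 mm diameter, 26 mm high, on the table at the robot's front right. Origin: centre of underside.
- movement_far: Bystander: black square clock movement, 56 x 56 x 32 mm, at the back right of the table. Origin: centre of underside.
Not all that is in view belongs to the job. What is shaped like the tin but blue, green or purple is not meant.

How it is judged:
By the outcome, as a careful person would: the job done as asked, in the order asked, and still so for the second after the job is handed in, with the robot touching nothing.
It also fails if it takes over 54 s, if anything falls off the work surface, if the arm or the gripper's body presses on something with over 40 N, if the wrist force passes 120 N, or if a joint passes its speed limit or range.

## Working session

There is one attempt and no reset: what is moved stays moved. The work goes in short steps, each a Python script; the robot and the scene stay as the last script left them, time stands still between calls to the robot, and variables do not carry over. Pictures are saved under pics/ and viewed, at most 12 in all, crops included, and the job is handed in when it is done.

```bash
mkdir -p pics; ls; python3 - <<'E'
from workcell import *
import cv2,numpy as np
for n in("top","side"):
    c=capture(n);cv2.imwrite(f"pics/{n}0.png",c["img"][:,:,::-1]);print(n,c["fx"],c["fy"],c["cx"],c["cy"],c["origin"],np.round(c["rotation"],3).tolist())
o=get_obs();print(o["clock"],o["tcp_rot"],nose_length)
E
```

```text
pics
top 494.4743415557689 494.4743415557689 327.22119356560273 195.00367301295285 [0.44535918 0.0953553  1.26768211] [-2.177, 2.16, -0.11]
side 400.14700459634406 400.14700459634406 324.259728321318 196.8948319216238 [0.62441149 0.95410927 0.53735075] [-0.117, -2.68, 1.582]
0.1 [-6.03562156e-01 -3.08267651e+00  2.73061942e-03] 0.017
```

View pics/top0.png

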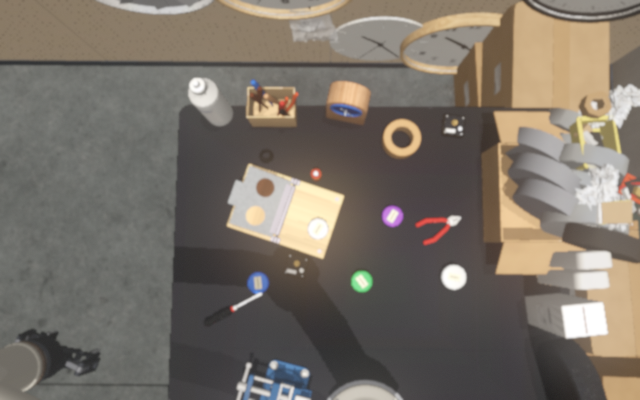

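View pics/side0.png

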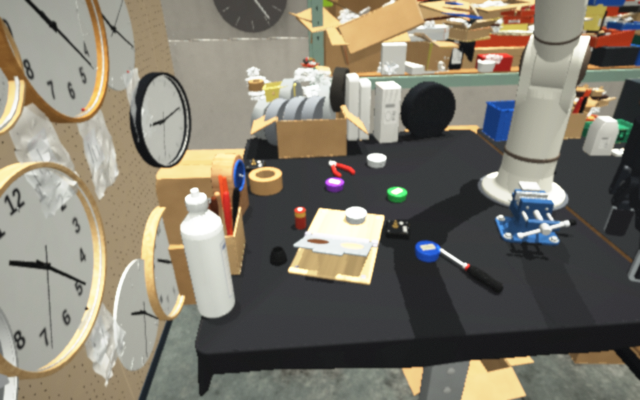

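Candidates for the tin in the top view: the grey-white tin at (317,229), on the bare panel; the big grey tin at (454,277); blue (258,283), green (362,282) and purple (393,216). I choose (317,229), and will check it in a close crop.

```bash
cat > h.py <<'E'
from workcell import *
import cv2,numpy as np
from scipy.spatial.transform import Rotation as R
def ray(c,uv):
    d=np.array([(uv[0]-c["cx"])/c["fx"],(uv[1]-c["cy"])/c["fy"],1.])
    return np.array(c["origin"]),R.from_rotvec(c["rotation"]).apply(d)
def onz(c,uv,z):
    o,d=ray(c,uv);return o+d*(z-o[2])/d[2]
def crop(c,x0,y0,w,h,s,name):
    im=cv2.resize(c["img"][y0:y0+h,x0:x0+w,::-1],None,fx=s,fy=s,interpolation=cv2.INTER_CUBIC);cv2.imwrite("pics/"+name,im)
E
python3 - <<'E'
from h import *
c=capture("top");s=capture("side")
crop(c,220,140,140,150,4,"a.png")
crop(s,260,190,160,110,5,"b.png")
hsv=cv2.cvtColor(c["img"],cv2.COLOR_RGB2HSV)
roi=np.zeros((400,640),np.uint8);roi[155:262,222:350]=255
wood=cv2.inRange(hsv,(8,60,110),(30,255,255))&roi
obj=cv2.inRange(hsv,(0,0,100),(180,255,255))&roi
k=np.ones((3,3),np.uint8)
for n,m in(("wood",wood),("obj",obj)):
    cs,_=cv2.findContours(m,cv2.RETR_EXTERNAL,cv2.CHAIN_APPROX_NONE)
    q=max(cs,key=cv2.contourArea);p=cv2.approxPolyDP(cv2.convexHull(q),4,True)[:,0]
    print(n,cv2.contourArea(q))
    for u in p: print(u,onz(c,u,.008).round(3))
for n,r,z in(("tin",(300,212,34,34),.03),("big",(436,260,36,36),.026)):
    x,y,w,h=r;sub=hsv[y:y+h,x:x+w];m=cv2.inRange(sub,(0,0,130),(180,60,255))
    cs,_=cv2.findContours(m,cv2.RETR_EXTERNAL,cv2.CHAIN_APPROX_NONE);q=max(cs,key=cv2.contourArea)
    (u,v),rad=cv2.minEnclosingCircle(q);print(n,u+x,v+y,rad,onz(c,(u+x,v+y),z).round(3),rad*1.24/c["fx"])
print("mov",onz(c,(295,266),.032).round(3))
E
```

```text
wood 2579.5
[319 168] [0.645 0.119 0.008]
[345 195] [0.576 0.052 0.008]
[347 234] [0.476 0.046 0.008]
[320 261] [0.408 0.114 0.008]
[278 246] [0.444 0.221 0.008]
[301 179] [0.616 0.165 0.008]
obj 9781.0
[247 163] [0.657 0.305 0.008]
[318 167] [0.648 0.121 0.008]
[347 184] [0.604 0.047 0.008]
[349 258] [0.416 0.041 0.008]
[290 261] [0.407 0.19  0.008]
[264 253] [0.427 0.256 0.008]
[226 227] [0.491 0.354 0.008]
[227 199] [0.563 0.354 0.008]
tin 315.2753620147705 222.58260822296143 18.583110809326172 [0.503 0.126 0.03 ] 0.046601118535420635
big 453.44117736816406 276.8529415130615 13.336641311645508 [ 0.372 -0.218  0.026] 0.0334444759548262
mov [0.396 0.175 0.032]
```

View pics/a.png

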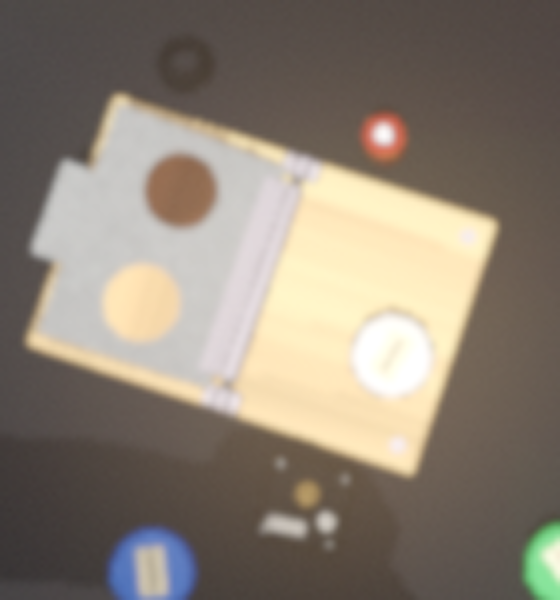

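View pics/b.png

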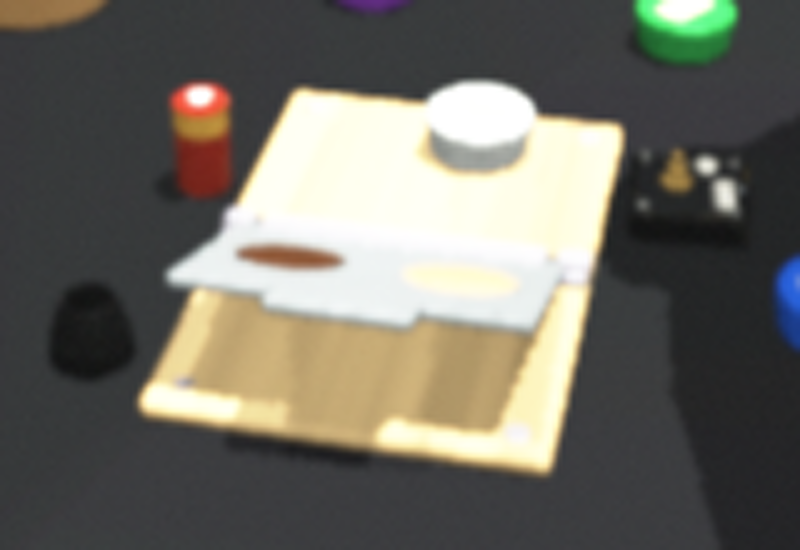

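The top crop shows the bare panel with the grey-white tin at crop (391,354), which is pixel (317.6,228.4). The leaf's tab ends at crop (63,160) and (32,255); the board corners are at (117,95), (497,222), (413,475) and (28,345). The side crop confirms one grey tin on the panel and the leaf raised, with tab corners at (262,303) and (415,327). The choice holds.

```bash
cat > m.py <<'E'
from h import *
c=capture("top");s=capture("side")
T=lambda a,b:(220+(a+.5)/4-.5,140+(b+.5)/4-.5)
S=lambda a,b:(260+(a+.5)/5-.5,190+(b+.5)/5-.5)
P=np.array([onz(c,T(*p),.008) for p in((117,95),(497,222),(413,475),(28,345))])
print(P.round(4).tolist(),[np.linalg.norm(P[i]-P[i-1]).round(4) for i in range(4)])
ctr=P.mean(0);y=(P[0]+P[3]-P[1]-P[2])[:2];x=(P[0]+P[1]-P[2]-P[3])[:2]
a=np.arctan2(-y[0],y[1]);b=np.arctan2(x[1],x[0]);print("ctr",ctr,"yaw",a,b)
yaw=(a*260+b*170)/430
L=lambda p:np.r_[R.from_euler('z',-yaw).apply(np.r_[p[:2],0]-np.r_[ctr[:2],0])[:2],p[2]]
print("yaw",yaw,"side corners",[L(onz(s,S(*p),.008)).round(3) for p in((302,92),(622,128),(548,468),(143,400))])
print("tin",L(onz(c,T(391,354),.03)),"tin side",L(onz(s,S(480,112),.03)))
print("spine ends",[L(onz(c,T(*p),.018)).round(3) for p in((302,166),(222,400))])
for t,q in(((63,160),(262,303)),((32,255),(415,327))):
    o1,d1=ray(c,T(*t));o2,d2=ray(s,S(*q))
    k=np.linalg.lstsq(np.c_[d1,-d2],o2-o1,rcond=None)[0]
    p=(o1+d1*k[0]+o2+d2*k[1])/2;l=L(p);print("tab",l,"gap",np.linalg.norm(o1+d1*k[0]-o2-d2*k[1]),"ang",np.arctan2(l[2]-.012,l[1]),np.hypot(l[1],l[2]-.012))
for n,p,z in(("mov",(305,490),.032),("cell",(384,134),.05),("loupe",(186,64),.03),("blue",(152,575),.02),("green",(560,565),.02)):print(n,L(onz(c,T(*p),z)))
print("purple",L(onz(c,(393,216),.02)))
E
python3 m.py
```

```text
[[0.6557, 0.2998, 0.008], [0.5753, 0.0545, 0.008], [0.4142, 0.1069, 0.008], [0.4944, 0.3525, 0.008]] [np.float64(0.1698), np.float64(0.2581), np.float64(0.1694), np.float64(0.2584)]
ctr [0.53490699 0.20340959 0.008     ] yaw -0.3160374710205042 -0.3151175326059407
yaw -0.3156737744380023 side corners [array([ 0.082, -0.128,  0.008]), array([-0.085, -0.127,  0.008]), array([-0.084,  0.134,  0.008]), array([0.085, 0.129, 0.008])]
tin [-0.01745598 -0.09233259  0.03      ] tin side [-0.01803096 -0.09168463  0.03      ]
spine ends [array([0.078, 0.   , 0.018]), array([-0.078, -0.   ,  0.018])]
tab [0.0300842  0.13423848 0.07014807] gap 0.0004938326074814877 ang 0.4087702562526193 0.14629138048395376
tab [-0.0305646   0.13310396  0.06762729] gap 0.0007859952808846751 ang 0.3958616594703023 0.144260390809756
mov [-0.11413206 -0.06878519  0.032     ]
cell [ 0.11000652 -0.04514603  0.05      ]
loupe [0.11522944 0.08970313 0.03      ]
blue [-0.19467685  0.00514793  0.02      ]
green [-0.10806119 -0.23381975  0.02      ]
purple [ 0.07249101 -0.26332619  0.02      ]
```

```bash
cat >> h.py <<'E'
YAW=-0.3157;B=R.from_euler('z',YAW);CTR=np.array([.5349,.2034,0]);N=nose_length
def pose(x,y,z,phi,s):
    """fingertip at board point; fingers pitched phi below horizontal towards -y; tool y = s*board x"""
    d=np.array([0,-np.cos(phi),-np.sin(phi)]);ty=np.array([s,0.,0]);M=np.c_[np.cross(ty,d),ty,d]
    return B.apply(np.array([x,y,z])-N*d)+CTR,(B*R.from_matrix(M)).as_rotvec()
def toboard(p): return B.inv().apply(np.array(p)-CTR)
def swing(th,lag=0.,back=.012,half=.011):
    """tip (y,z,phi) in contact with the leaf's underside at angle th"""
    u=np.array([np.cos(th),np.sin(th)]);t=np.array([-u[1],u[0]])
    phi=np.clip(th,np.pi/4,np.pi/2);d=-np.array([np.cos(phi),np.sin(phi)]);n=np.array([d[1],-d[0]])
    if th<=np.pi/2: q=.145*u-.003*t+back*d-half*n
    else: q=(.145-back)*u-.003*t+np.array([half,0])
    q=q-lag*t
    return q[0],q[1]+.012,phi
E
python3 - <<'E'
from h import *
for s in(1,-1):
    print(s)
    for nm,a in [("tin",(-.0175,-.055,.014,np.pi/2)),("tin2",(-.0175,-.16,.014,np.pi/2)),("tinup",(-.0175,-.055,.1,np.pi/2)),("pre",(0,.19,.10,np.pi/4))]+[(th,(0,*swing(th))) for th in(.4,.8,1.2,1.57,2,2.6,3.14)]:
        q=ik(*pose(*a,s));print(nm,np.round(a,3),None if q is None else np.round(q,2))
E
```

```text
1
tin [-0.018 -0.055  0.014  1.571] [-0.35  0.57 -0.01  2.01  0.01  0.56 -0.68]
tin2 [-0.018 -0.16   0.014  1.571] [-0.2   0.51  0.02  2.14 -0.03  0.49 -0.47]
tinup [-0.018 -0.055  0.1    1.571] [-0.35  0.42 -0.    1.98  0.    0.74 -0.67]
pre [0.    0.19  0.1   0.785] [-0.83  1.23  0.14  0.7   0.24  1.91 -1.05]
0.4 [0.    0.134 0.049 0.785] [-0.81  1.17  0.14  0.94  0.25  1.72 -1.08]
0.8 [0.    0.103 0.098 0.8  ] [-0.8   1.05  0.14  1.08  0.26  1.69 -1.06]
1.2 [0.    0.061 0.131 1.2  ] [-0.66  0.69  0.07  1.49  0.19  1.26 -1.  ]
1.57 [0.    0.014 0.145 1.57 ] [-0.39  0.44 -0.04  1.81  0.03  0.88 -0.77]
2 [ 0.    -0.042  0.134  1.571] [-0.35  0.41 -0.01  1.91  0.    0.83 -0.67]
2.6 [ 0.    -0.101  0.083  1.571] [-0.29  0.44  0.03  2.01 -0.02  0.69 -0.56]
3.14 [ 0.    -0.122  0.015  1.571] [-0.24  0.55  0.02  2.06 -0.02  0.54 -0.53]
-1
tin [-0.018 -0.055  0.014  1.571] [ 0.08  0.64 -0.54  1.99  0.54  0.65  2.01]
tin2 [-0.018 -0.16   0.014  1.571] [ 0.23  0.56 -0.48  2.12  0.48  0.56  2.22]
tinup [-0.018 -0.055  0.1    1.571] [ 0.11  0.49 -0.57  1.96  0.37  0.79  2.16]
pre [0.    0.19  0.1   0.785] [-0.63  1.26 -0.48  0.68  0.73  2.02  1.91]
0.4 [0.    0.134 0.049 0.785] [-0.54  1.22 -0.5   0.93  0.73  1.86  1.82]
0.8 [0.    0.103 0.098 0.8  ] [-0.48  1.11 -0.53  1.06  0.72  1.85  1.81]
1.2 [0.    0.061 0.131 1.2  ] [-0.24  0.77 -0.58  1.48  0.58  1.39  1.85]
1.57 [0.    0.014 0.145 1.57 ] [ 0.04  0.52 -0.61  1.8   0.36  0.94  2.1 ]
2 [ 0.    -0.042  0.134  1.571] [ 0.11  0.47 -0.58  1.89  0.33  0.88  2.19]
2.6 [ 0.    -0.101  0.083  1.571] [ 0.18  0.5  -0.54  2.    0.37  0.74  2.24]
3.14 [ 0.    -0.122  0.015  1.571] [ 0.19  0.61 -0.51  2.04  0.5   0.61  2.17]
```

```bash
python3 - <<'E'
from h import *
h=np.pi/2
reach(*pose(-.0175,-.042,.16,h,1));command_gripper(.35,20)
move_linear(pose(-.0175,-.042,.045,h,1)[0],speed=.12)
o=get_obs();print(o["clock"],o["grip_width"],o["force"],toboard(o["tcp_pos"]))
s=capture("side");crop(s,260,130,160,140,5,"c.png")
# predicted pixel of the nominal tip
p=B.apply([-.0175,-.042,.045])+CTR-np.array(s["origin"]);q=R.from_rotvec(s["rotation"]).inv().apply(p);print(q[0]/q[2]*s["fx"]+s["cx"],q[1]/q[2]*s["fy"]+s["cy"])
E
```

```text
3.8333 0.3445772065548141 [ 0.28780793 -0.55796591  0.20294276] [-0.01698086 -0.04162194  0.06263365]
351.932067589905 217.2302034056704
```

View pics/c.png

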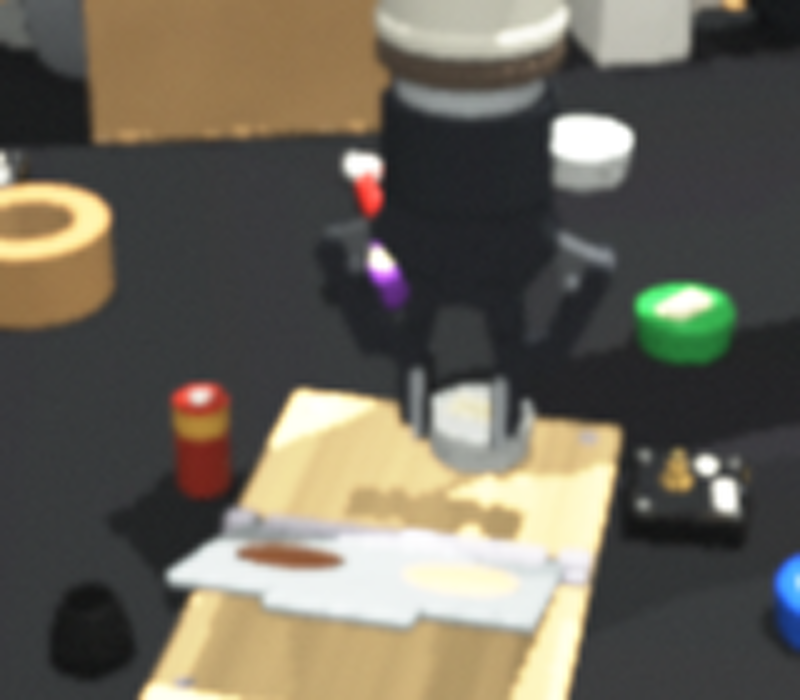

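The fingertips are at crop (417,435) and (503,443), within about 1.5 mm of the predicted height. They straddle the tin's centre line and are clear of everything. I'll descend and push.

```bash
python3 - <<'E'
from h import *
h=np.pi/2
def go(y,z,v):
    move_linear(pose(-.0175,y,z,h,1)[0],speed=v);o=get_obs();print(y,z,round(o["clock"],1),np.round(o["force"],1),toboard(o["tcp_pos"]).round(4))
    return o
for z in(.022,.015):
    o=go(-.042,z,.06)
    if abs(o["force"][2])>4: raise SystemExit("contact")
for y,v in((-.08,.05),(-.11,.04),(-.14,.03),(-.160,.03)): go(y,.015,v)
c=capture("side");crop(c,300,150,140,110,5,"d.png")
E
```

```text
-0.042 0.022 4.4 [-0.7 -0.  -0.3] [-0.0178 -0.0423  0.0384]
-0.042 0.015 4.7 [ 0.2 -0.6 -0.1] [-0.0177 -0.0422  0.0316]
-0.08 0.015 5.6 [0.5 0.2 0.2] [-0.0175 -0.0799  0.032 ]
-0.11 0.015 6.5 [-0.7  0.3  0.3] [-0.0175 -0.1099  0.032 ]
-0.14 0.015 7.6 [-0.3  1.   0.1] [-0.0175 -0.1397  0.032 ]
-0.16 0.015 8.5 [ 0.  -0.3  0.5] [-0.0174 -0.1599  0.032 ]
```

View pics/d.png

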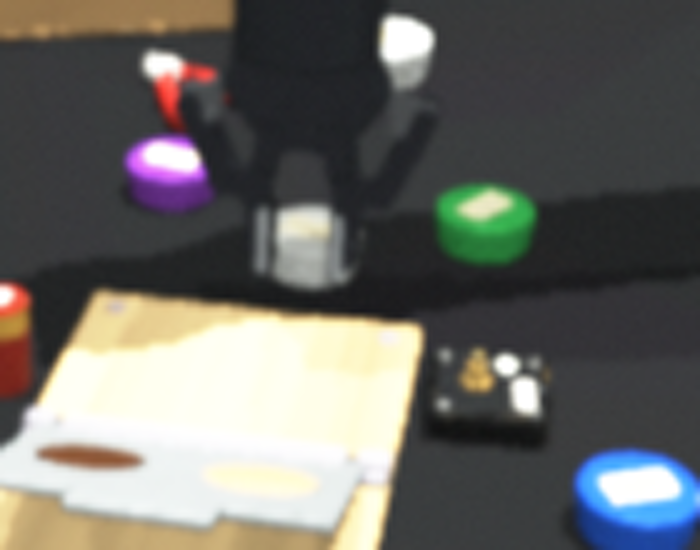

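The tin is clear of the board at crop (307,250), off the board's edge and apparently upright. I'll back off, measure it from above, and go to the leaf.

```bash
python3 - <<'E'
from h import *
h=np.pi/2
move_linear(pose(-.0175,-.145,.015,h,1)[0],speed=.05)
move_linear(pose(-.0175,-.12,.20,h,1)[0],speed=.2)
command_gripper(0.0,20)
reach(*pose(0,.16,.23,np.pi/3,1))
reach(*pose(0,.20,.115,np.pi/4,1))
c=capture("top");s=capture("side")
hsv=cv2.cvtColor(c["img"],cv2.COLOR_RGB2HSV)
m=cv2.inRange(hsv,(0,0,140),(180,70,255));m[:,:325]=0;m[:215]=0;m[265:]=0;m[:,375:]=0
q=max(cv2.findContours(m,cv2.RETR_EXTERNAL,cv2.CHAIN_APPROX_NONE)[0],key=cv2.contourArea)
(u,v),r=cv2.minEnclosingCircle(q);print("tin",u,v,r,toboard(onz(c,(u,v),.022)),r*1.245/c["fx"])
crop(s,260,130,160,140,5,"e.png")
o=get_obs();print(o["clock"],o["grip_width"],toboard(o["tcp_pos"]))
for t in([0,.20,.115],[-.0145,.20,.115]):
    p=B.apply(t)+CTR-np.array(s["origin"]);q=R.from_rotvec(s["rotation"]).inv().apply(p);print((q[0]/q[2]*s["fx"]+s["cx"]-260)*5,(q[1]/q[2]*s["fy"]+s["cy"]-130)*5)
E
```

```text
tin 355.3666687011719 241.36666870117188 10.795260429382324 [-0.01835604 -0.19303101  0.022     ] 0.027180579668288338
12.2167 -0.001872479868151855 [0.0033233  0.21189755 0.13262842]
291.1156196025709 618.481254413457
331.7095915583903 623.9819336946267
```

View pics/e.png

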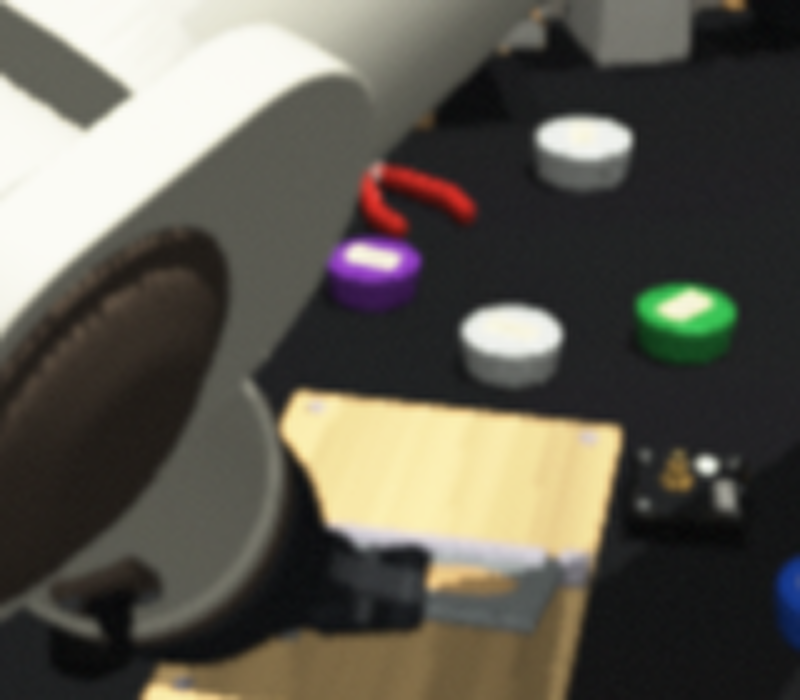

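The tin stands upright at (-0.018, -0.193) in board coordinates, crop (511,345), with its rim 37 mm past the board edge. The leaf is untouched. Next I'll slide under the tab and swing.

```bash
cat > sw.py <<'E'
from h import *
def go(a,v):
    p,r=pose(0,*a,1);move_linear(p,r,speed=v);o=get_obs()
    b=toboard(o["tcp_pos"])-toboard(p);f=B.inv().apply(o["force"]);return o,b,f
def run(ths,v,lag=0.,fmax=15):
    for th in ths:
        o,b,f=go(swing(th,lag),v)
        print(round(th,2),round(o["clock"],1),"err",(b*1000).round(1),"F",f.round(1))
        if np.linalg.norm(f)>fmax: print("STOP");return False
    return True
E
python3 - <<'E'
from sw import *
y,z,phi=swing(.40,.007);k=.06/2**.5
for a in((y+k,z+k,phi),(y,z,phi)):
    o,b,f=go(a,.1);print(o["clock"],(b*1000).round(1),f.round(1))
run(np.arange(.4,1.01,.1),.06)
s=capture("side");crop(s,260,130,160,140,5,"f.png")
E
```

```text
12.725 [1.1 0.3 2.7] [-0.5 -0.2 -0.4]
13.475 [0.1 0.9 0.6] [ 0.1  0.2 -1.4]
0.4 13.7 err [0.3 0.8 1.2] F [-0.6 -0.2  0.5]
0.5 14.1 err [ 0.3 -0.2  1. ] F [ 0.3 -1.3  0.4]
0.6 14.5 err [ 0.3 -0.3  0.9] F [-0.1 -0.7 -0.5]
0.7 14.9 err [ 0.3 -0.3  0.8] F [-0.7  0.1 -0.9]
0.8 15.3 err [ 0.3 -0.2  0.6] F [-0.9  0.   0.3]
0.9 15.7 err [ 0.4 -0.2  0.7] F [-0.4  0.2 -0.5]
1.0 16.1 err [ 0.1 -0.1 -0. ] F [-0.3  0.4  0.3]
```

View pics/f.png

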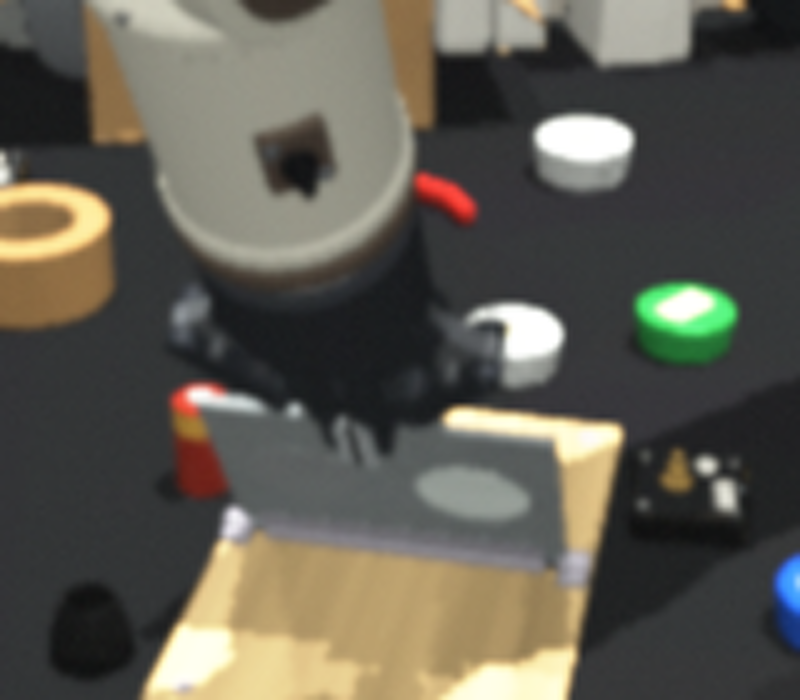

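The leaf has been raised to about 60–70°, with the fingertips behind it at crop (355,440), and the bystanders are undisturbed. I'll continue.

```bash
python3 - <<'E'
from sw import *
run(np.arange(1.1,2.91,.1),.07)
s=capture("side");crop(s,260,130,160,140,5,"g.png")
E
```

```text
1.1 16.5 err [ 0.1 -0.   0. ] F [ 0.2 -0.3 -0.4]
1.2 16.9 err [-0.   0.2 -0.1] F [ 0.4 -0.1 -0.3]
1.3 17.3 err [ 0.   0.3 -0.2] F [-0.4  0.3 -0.7]
1.4 17.6 err [-0.   0.4 -0.2] F [-0.2 -0.9  0.3]
1.5 18.0 err [ 0.   0.3 -0.1] F [ 0.4 -0.7  0. ]
1.6 18.4 err [ 0.   0.5 -0. ] F [ 0.5  0.5 -1.2]
1.7 18.7 err [-0.  -0.4 -0.2] F [0.6 0.1 0.3]
1.8 19.0 err [ 0.1 -1.1 -0.2] F [0.  0.4 0.6]
1.9 19.4 err [ 0.  -1.  -0.2] F [ 0.4 -0.8 -0.6]
2.0 19.7 err [-0.  -1.  -0.3] F [ 0.5 -0.1 -0.1]
2.1 20.1 err [-0.1 -0.9 -0.4] F [-0.2 -0.3  0.3]
2.2 20.4 err [-0.2 -1.  -0.4] F [-0.4  0.4 -0.6]
2.3 20.7 err [-0.3 -0.9 -0.5] F [-0.4 -0.1  0. ]
2.4 21.1 err [-0.3 -0.9 -0.5] F [-0.2 -0.1  0.5]
2.5 21.4 err [-0.3 -0.8 -0.6] F [ 0.4 -0.4  0.5]
2.6 21.8 err [-0.3 -0.8 -0.6] F [-0.8 -0.1  0.8]
2.7 22.1 err [-0.4 -0.7 -0.6] F [-0.   0.6  0.4]
2.8 22.4 err [-0.5 -0.6 -0.6] F [ 0.  -0.7  0.2]
2.9 22.8 err [-0.5 -0.5 -0.7] F [-0.5 -0.6 -0.1]
```

View pics/g.png

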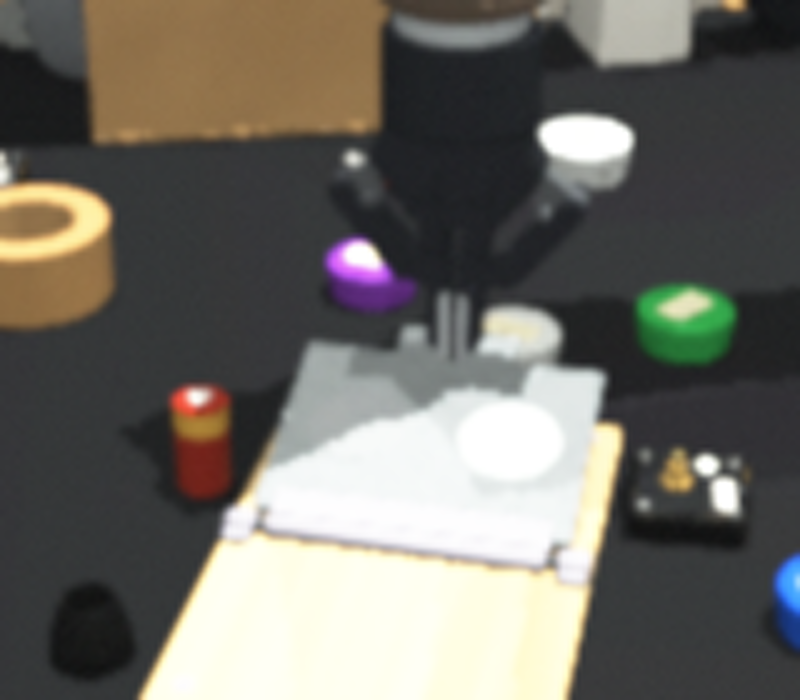

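The leaf is over and nearly down, with the tip at crop (453,358) on the tab. The tin is beyond it and free. Now I'll press down gently with force checks.

```bash
python3 - <<'E'
from sw import *
run((2.98,3.05,3.1,3.13),.04)
y=swing(3.1416)[0]
for z in np.arange(.0145,.0065,-.001):
    o,b,f=go((y,z,np.pi/2),.02);pause(.15);f=B.inv().apply(get_obs()["force"])
    print(round(z,4),round(o["clock"],1),(b*1000).round(1),f.round(1))
    if f[2]>12: break
E
```

```text
2.98 23.3 err [-0.2 -0.2 -0.3] F [ 0.1 -0.1  0.8]
3.05 23.6 err [-0.3 -0.3 -0.4] F [ 0.5 -0.9  0.8]
3.1 24.0 err [-0.2 -0.2 -0.3] F [ 0.4  0.3 -1.2]
3.13 24.2 err [-0.2 -0.1 -0.2] F [ 0.   0.9 -0.5]
0.0145 24.5 [0.2 0.1 0.5] [-1.9 -0.8  6.3]
0.0135 24.9 [0.3 0.1 1.3] [-4.2 -1.8 15.9]
```

```bash
python3 - <<'E'
from sw import *
y=swing(3.1416)[0]
go((y,.03,np.pi/2),.05);go((y,.2,np.pi/2),.2)
reach(*pose(0,.0,.32,np.pi/2,1))
reach([.245,.602,.248],[-.6036,-3.0827,.0027])
s=capture("side");c=capture("top")
a=cv2.resize(s["img"][140:280,250:410],None,fx=4,fy=4);b=cv2.resize(c["img"][140:290,220:380],None,fx=3.5,fy=3.5)
cv2.imwrite("pics/i.png",cv2.resize(np.hstack([a,cv2.resize(b,(560,560))]),(800,373))[:,:,::-1]);print(get_obs()["clock"],get_obs()["force"])
hsv=cv2.cvtColor(c["img"],cv2.COLOR_RGB2HSV)
m=cv2.inRange(hsv,(0,0,140),(180,70,255));m[:,:343]=0;m[:225]=0;m[260:]=0;m[:,375:]=0
q=max(cv2.findContours(m,cv2.RETR_EXTERNAL,cv2.CHAIN_APPROX_NONE)[0],key=cv2.contourArea)
(u,v),r=cv2.minEnclosingCircle(q);print("tin",toboard(onz(c,(u,v),.022)),r*1.245/c["fx"])
def px(k,t):
    q=R.from_rotvec(k["rotation"]).inv().apply(B.apply(t)+CTR-np.array(k["origin"]));return q[0]/q[2]*k["fx"]+k["cx"],q[1]/q[2]*k["fy"]+k["cy"]
for x in(.03,-.03):
  for th in(3.14,3.0):
    u=px(s,[x,.145*np.cos(th),.012+.145*np.sin(th)]);print("tab side pred",x,th,np.round([(u[0]-250)*4*800/1200,(u[1]-140)*4*373/560],0))
crop(s,300,170,120,80,6,"j.png")
for x in(.075,-.075):
  for th in(3.14,3.0):
    u=px(s,[x,.125*np.cos(th),.015+.125*np.sin(th)]);print("leaf corner pred in j",x,th,np.round([(u[0]-300)*6,(u[1]-170)*6]))
E
```

```text
29.125 [-0.09925691  0.21717507  0.63375752]
tin [-0.01822962 -0.19274144  0.022     ] 0.02858606546438216
tab side pred 0.03 3.14 [242. 175.]
tab side pred 0.03 3.0 [242. 157.]
tab side pred -0.03 3.14 [303. 181.]
tab side pred -0.03 3.0 [303. 164.]
leaf corner pred in j 0.075 3.14 [133. 219.]
leaf corner pred in j 0.075 3.0 [131. 185.]
leaf corner pred in j -0.075 3.14 [481. 257.]
leaf corner pred in j -0.075 3.0 [483. 222.]
```

View pics/j.png

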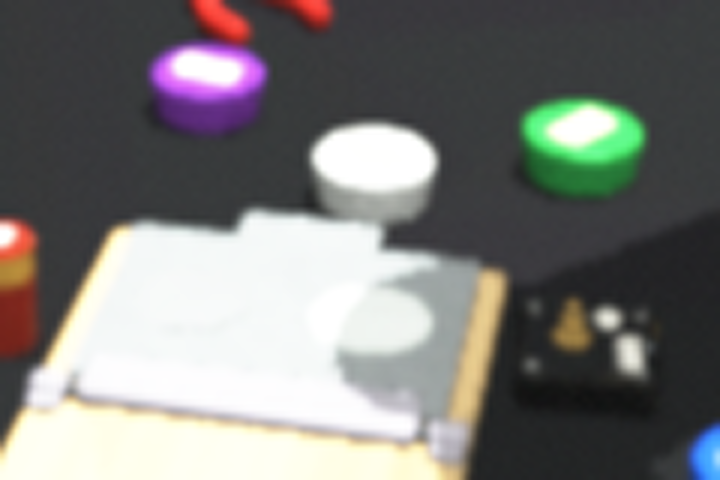

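View pics/i.png

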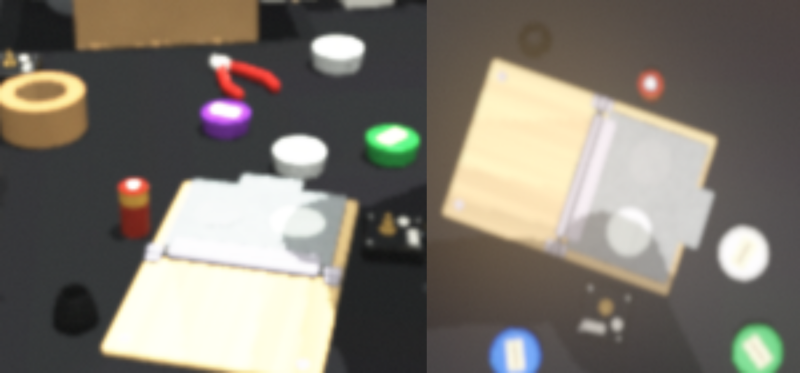

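The leaf corners show at (135,222) and (480,262), against (133,219) and (481,257) predicted for an angle of pi, so the leaf lies flat. The tin stands upright at (373,170), clear of the tab, and the bystanders haven't moved. I'll hand it in.

```bash
python3 -c "
from workcell import *
print(close_job())"
```

```text
the job is handed in; nothing more can be done
None
```

The job is handed in: the tin was pushed off the board first and stands upright on the table, and the leaf now lies flat on the right-hand panel. The other loose things I could see stayed in place. It took about 29 s, and the highest force I logged was about 16 N, while pressing the leaf down.

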